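# Find the gel pad that has gone soft

## Task

One of the three blue gel pads on the board has gone soft. Take the yellow firmness gauge from its holder and, from the left pad to the right, press its pin upright onto the middle of each pad with a steady 8 N or so for about half a second, never more than 15 N, noting how far it sinks. Then stand the gauge fully home in its holder and push over, away from you, only the red lever in front of the pad that sank much the most.

Things in the scene. Friction and masses are not known exactly. Their poses are not given: they have to be found in the camera images.
- gauge_grip (a point): Centre of the grip of the loose firmness gauge (170 g, stands upright in its holder). Yellow round grip 26 mm in diameter, 25 mm up and down from here; black cap 30 mm wide on top; under the grip a black flange 42 mm wide, 8 mm thick; then a steel barrel 22 mm wide, 42 mm long, with a sprung pin standing 14 mm out of its foot: free tip 89 mm below this point. z runs up the tool.
- pin_tip (a point): Tip of the gauge's sprung pin, on the tool's axis.
- gauge_pin (a joint): How far the gauge's pin is pushed into the barrel, m: 0 free, 0.009 fully in. Its spring takes 1.5 N per mm, so 8 N is 5.3 mm.
- holder_mouth (a point): Middle of the mouth of the gauge's holder, a fixed grey upright tube 52 mm in diameter and 66 mm high on a square foot 80 mm wide; bore 28 mm in diameter, 61 mm deep, this point at the level of its top rim. z up. With the gauge home its flange lies on the rim and gauge_grip is 33 mm above this point. It starts so.
- seat_left (a point): Centre of the top of the unloaded blue gel pad (45 mm wide, in a grey ring 56 mm wide, 6 mm lower) on the left (+y) seat, 38 mm above the table. The pad gives straight down like a spring, up to 15 mm. Unloaded tops are level, seats 85 mm apart on a fixed white board 128 x 270 x 16 mm. x points across the board from levers to pads, y left along the row, z up.
- seat_middle (a point): Centre of the top of the unloaded blue gel pad (45 mm wide, in a grey ring 56 mm wide, 6 mm lower) on the middle seat, 38 mm above the table. The pad gives straight down like a spring, up to 15 mm. Unloaded tops are level, seats 85 mm apart on a fixed white board 128 x 270 x 16 mm. x points across the board from levers to pads, y left along the row, z up.
- seat_right (a point): Centre of the top of the unloaded blue gel pad (45 mm wide, in a grey ring 56 mm wide, 6 mm lower) on the right (-y) seat, 38 mm above the table. The pad gives straight down like a spring, up to 15 mm. Unloaded tops are level, seats 85 mm apart on a fixed white board 128 x 270 x 16 mm. x points across the board from levers to pads, y left along the row, z up.
- lever_left (a joint): Fault lever 58 mm in front of the left pad, on the robot's side, rad: 0 leaning toward the robot (not flagged), 1.0 leaning toward the pad (flagged). Steel arm with a red ball; pivot 26 mm above the table in a grey block, 55 mm from the ball's centre. Leans 0.5 rad either way of upright; stays where it is left.
- lever_left_tip (a point): Centre of the red ball, 22 mm in diameter, on the left fault lever.
- lever_middle (a joint): Fault lever 58 mm in front of the middle pad, on the robot's side, rad: 0 leaning toward the robot (not flagged), 1.0 leaning toward the pad (flagged). Steel arm with a red ball; pivot 26 mm above the table in a grey block, 55 mm from the ball's centre. Leans 0.5 rad either way of upright; stays where it is left.
- lever_middle_tip (a point): Centre of the red ball, 22 mm in diameter, on the middle fault lever.
- lever_right (a joint): Fault lever 58 mm in front of the right pad, on the robot's side, rad: 0 leaning toward the robot (not flagged), 1.0 leaning toward the pad (flagged). Steel arm with a red ball; pivot 26 mm above the table in a grey block, 55 mm from the ball's centre. Leans 0.5 rad either way of upright; stays where it is left.
- lever_right_tip (a point): Centre of the red ball, 22 mm in diameter, on the right fault lever.
- pad_a (a joint): How far gel pad a is sunk, m (0 unloaded, up to 0.015). Pads a, b and c look alike, and which of them lies on which seat is not known and changes. Pad a is the soft one, about 0.9 N per mm.
- pad_b (a joint): How far gel pad b is sunk, m (0 unloaded, up to 0.015). Pads a, b and c look alike, and which of them lies on which seat is not known and changes. A good firm pad, 2.8 to 4 N per mm.
- pad_c (a joint): How far gel pad c is sunk, m (0 unloaded, up to 0.015). Pads a, b and c look alike, and which of them lies on which seat is not known and changes. A good firm pad, 2.8 to 4 N per mm.

How it is judged:
On the way, in this order (a step that is already met when the one before it is completed fails the run):
1. the gauge, upright, presses its pin on the left pad with about 8 N (6 to 10 N, pin in by 4 to 6.7 mm) for 0.3 s (value of joint gauge_pin between 0.004 and 0.0067 m and horizontal distance between pin_tip and seat_left below 0.014 m and angle between gauge_grip's own z axis and vertical below 0.15 rad), for 0.3 s.
2. the gauge, upright, presses its pin on the middle pad with about 8 N (6 to 10 N, pin in by 4 to 6.7 mm) for 0.3 s (value of joint gauge_pin between 0.004 and 0.0067 m and horizontal distance between pin_tip and seat_middle below 0.014 m and angle between gauge_grip's own z axis and vertical below 0.15 rad), for 0.3 s.
3. the gauge, upright, presses its pin on the right pad with about 8 N (6 to 10 N, pin in by 4 to 6.7 mm) for 0.3 s (value of joint gauge_pin between 0.004 and 0.0067 m and horizontal distance between pin_tip and seat_right below 0.014 m and angle between gauge_grip's own z axis and vertical below 0.15 rad), for 0.3 s.
At the end, for the whole second after the job is handed in: The gauge stands released and upright in its holder, fully home (grip within 12 mm of the holder's axis, not more than 4 mm proud); the lever of the seat with the soft pad is pushed over (past 0.75 rad) and the other two are left as they were (under 0.25 rad) (((horizontal distance between pad_a and seat_left below 0.02 m and value of joint lever_left above 0.75 rad and value of joint each of lever_middle, lever_right below 0.25 rad) or (horizontal distance between pad_a and seat_middle below 0.02 m and value of joint lever_middle above 0.75 rad and value of joint each of lever_left, lever_right below 0.25 rad) or (horizontal distance between pad_a and seat_right below 0.02 m and value of joint lever_right above 0.75 rad and value of joint each of lever_left, lever_middle below 0.25 rad)) and horizontal distance between gauge_grip and holder_mouth below 0.012 m and angle between gauge_grip's own z axis and vertical below 0.12 rad and z of gauge_grip in the frame of holder_mouth below 0.037 m and contact force between gauge and the fingers below 0.05 N); the robot touches nothing.
It fails at once if a pad is pressed by the gauge with more than 15 N (contact force between gauge and pad_a above 15 N or contact force between gauge and pad_b above 15 N or contact force between gauge and pad_c above 15 N).
It also fails if it takes over 67 s, if anything falls off the work surface, if the arm or the gripper's body presses on something with over 40 N, if the wrist force passes 120 N, or if a joint passes its speed limit or range.

## Robot

A 7-joint arm with a two-finger parallel gripper is mounted at the origin on a cart in front of the work surface, level with it; the furniture and walls round the work are solid. World frame = base frame: x ahead of the robot, y to its left, z up, the work surface at z = 0. Lengths are in m, angles in rad, forces in N, time in s.
With the tool pointing down it reaches from about 0.4 to 0.85 m from the base axis. Payload 4.4 kg.
Tool frame: the origin (TCP) lies on the centre line of the jaws, within the pads' length; the fingertips stand 14 mm ahead of it and the grasp point (between the pads) lies 5 mm behind it; z points along the fingers, y is the line along which they close (so a half turn about z gives the same grasp; the last joint's range is limited). The gripper opens to 94 mm and grips with 3 to 60 N. Pads are 16 mm wide; open, the fingers measure 119 mm over their backs; the gripper's body (75 mm by 177 mm) begins 78 mm behind the grasp point.
Start: joints at [-1.323, 0.628, 0.038, 1.517, -0.027, 0.996, -0.02], TCP at [0.201, 0.618, 0.219] pointing down, gripper open.
Joint ranges: [-3.06, 3.06], [-0.37, 2.12], [-1.25, 1.32], [0.18, 2.47], [-1.1, 4.24], [0.23, 1.98], [-2.94, 2.94]. Speed limits (rad/s): [2.57, 2.57, 3.14, 3.14, 3.14, 3.14, 3.14].

## Interface

Orientations are given as a 3x3 rotation matrix whose columns are the frame's x, y, z axes.
In Python, from plant import bot gives the robot as it stands.
- The arm moves only by the tool move_arm, never from a script. Its argument "commands" is a list of rows, each a list of 7 numbers: the shift along the tool's x, y, z each as a share of 0.15 m, from -1 to 1, then the turn, a rotation vector about the tool's x, y, z each as a share of pi rad, from -1 to 1, then the opening in per cent of the stroke, from 0 (shut) to 100 (fully open). A call has 1 to 10 rows; each row is the pose to reach, as a shift and turn from the pose commanded when the call began, along the tool's axes at that moment, turning the shorter way round; what a row does not reach only later rows make up. A row lasts 1/8 s, in which the tool goes at most 62.5 mm and 10.7 degrees, less where a joint would pass 70% of its speed; a pose out of reach is approached as far as the arm can. A call with a number of a shift or a turn outside -1 to 1 is refused whole. A call with a gripper value outside its range is refused whole. The fingers move at their own pace and stop on an object; the grip force is fixed at half the most. Time passes only in rows, so rows that repeat a pose let the fingers close. It gives the time, the measured TCP pose, the force, the opening and the grip force at its end, in the units of the state.
- bot.get_state(): the state, without advancing time (a new reading comes with each control period).
- bot.get_image(name): name is "scene" or "top"; returns (picture, depth): 480x640x3 uint8, blue, green, red; 480x640 float32, m along the optical axis (not along the pixel's ray), 0 where there is no reading.
- bot.camera_params(name): a dict with "mtx" (3x3 intrinsics, pixels), "world_to_cam" (4x4, takes a point from world to camera coordinates). Camera axes: x right, y down, z forward; pixel columns grow to the right and rows downward; lengths in m; the calibration is good to about 2 mm. A picture is of the moment at which its call begins. camera_params takes no time and is no camera call.
- bot.sign_off(): hands the job in; it is judged then, once.
The state is a dict: "time": time; "joint_positions": joint angles; "joint_velocities": joint speeds; "joint_efforts": joint torques, N m; "tool_pos": TCP position; "tcp_rot": TCP orientation; "ft_force": force on the tool from outside, world axes, zero at the start; "wrist_torque": the same for the moment, N m; "opening": finger opening in m; "gripper_force": force on a finger pad.
Only numpy, scipy, OpenCV 4.12 (cv2) and the standard library are available. Lean on these libraries where they do the work, as an engineer would, in place of code of your own. Each camera call takes 0.05 s, during which the arm holds its last target. There are 200 camera calls.

## Working session

There is one attempt and no reset: what is moved stays moved. The work goes in short steps, Python scripts to look and compute and a tool call to move; the robot and the scene stay as the last step left them, time stands still between calls to the robot, and variables do not carry over. Pictures are saved under pics/ and viewed, at most 10 in all, crops included, and the job is handed in when it is done.

Besides the shell and the picture viewer there is one more tool, called after "Call:" by a JSON object that holds its "api" and its "payload". move_arm: Moves the arm, as the interface text tells. Shift numbers are shares of 0.15 m and turn numbers shares of pi rad, none past 1 either way. Its arguments: {"type":"object","properties":{"commands":{"type":"array"}},"required":["commands"]}

```bash
mkdir -p pics
python3 - <<'E'
from plant import bot
import cv2,numpy as np
s=bot.get_state();print(s['time'],s['tool_pos'],np.round(s['tcp_rot'],3),s['opening'],s['ft_force'])
for n in('scene','top'):
    p,d=bot.get_image(n);cv2.imwrite(f'pics/{n}0.png',p);np.save(n+'0.npy',d)
    c=bot.camera_params(n);print(n,np.round(c['mtx'],1),np.round(c['world_to_cam'],3))
E
```

```text
0.0 [0.20042597 0.61767844 0.21858769] [[-0.951  0.309 -0.001]
 [ 0.309  0.951 -0.002]
 [-0.    -0.002 -1.   ]] 0.09412781661059759 [ 0.21983872 -0.51358313 -1.13359018]
scene [[448.    0.  321.8]
 [  0.  448.  235.9]
 [  0.    0.    1. ]] [[-0.672 -0.74  -0.017  0.367]
 [-0.303  0.296 -0.906  0.241]
 [ 0.676 -0.603 -0.423  0.545]
 [ 0.     0.     0.     1.   ]]
top [[468.2   0.  311.2]
 [  0.  468.2 245.2]
 [  0.    0.    1. ]] [[ 0.013 -1.    -0.027  0.031]
 [-0.983 -0.008 -0.182  0.513]
 [ 0.182  0.029 -0.983  0.876]
 [ 0.     0.     0.     1.   ]]
```

View pics/scene0.png

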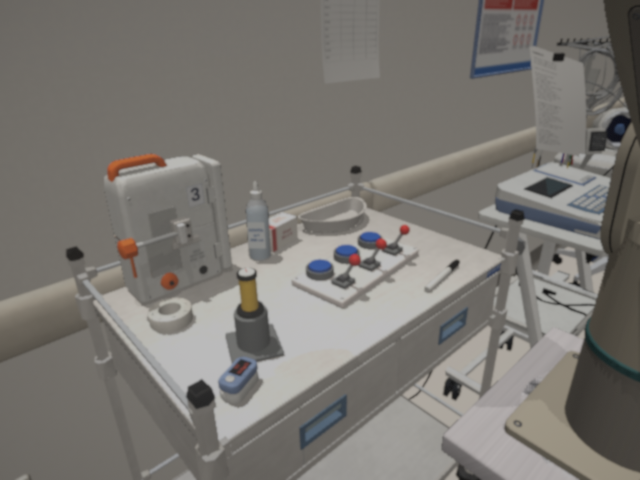

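View pics/top0.png

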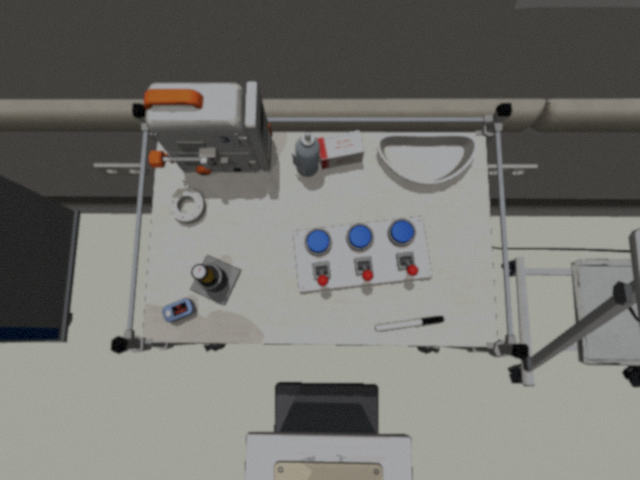

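```bash
cat > h.py <<'E'
import cv2,numpy as np
from plant import bot
def ray(n,u,v):
    c=bot.camera_params(n);T=np.array(c['world_to_cam']);R=T[:3,:3];o=-R.T@T[:3,3]
    return o,R.T@np.linalg.inv(c['mtx'])@[u,v,1]
def onz(n,u,v,z):
    o,d=ray(n,u,v);return o+d*(z-o[2])/d[2]
def proj(n,p):
    c=bot.camera_params(n);T=np.array(c['world_to_cam']);q=c['mtx']@(T[:3,:3]@p+T[:3,3]);return q[:2]/q[2]
def tri(a,b):
    (o,d),(q,e)=ray('scene',*a),ray('top',*b)
    t=np.linalg.lstsq(np.c_[d,-e],q-o,rcond=None)[0];A,B=o+d*t[0],q+e*t[1];return (A+B)/2,np.linalg.norm(A-B)
def blobs(p,lo,hi,amin=15):
    m=cv2.inRange(cv2.cvtColor(p,cv2.COLOR_BGR2HSV),lo,hi)
    n,l,s,c=cv2.connectedComponentsWithStats(m)
    return [(np.round(c[i],1),s[i]) for i in range(1,n) if s[i][4]>=amin]
E
python3 - <<'E'
from h import *
t=cv2.imread('pics/top0.png');s=cv2.imread('pics/scene0.png')
for n,p in(('top',t),('scene',s)):
    print(n)
    for c,st in blobs(p,(105,150,60),(125,255,255)): print('blue',c,st,onz(n,*c,.038).round(4))
    for c,st in blobs(p,(0,180,100),(4,255,255))+blobs(p,(174,180,100),(180,255,255)): print('red',c,st,onz(n,*c,.026+.055*np.cos(.5)).round(4))
    for c,st in blobs(p,(15,140,80),(32,255,255)): print('yel',c,st,onz(n,*c,.099).round(4))
d=np.load('top0.npy');print(d[262:292:3,190:225:3].round(3))
a=cv2.resize(t[240:310,160:260],None,fx=4,fy=4,interpolation=2);b=cv2.resize(s[255:365,215:295],None,fx=4,fy=4,interpolation=2)
o=np.zeros((440,740,3),np.uint8);o[:280,:400]=a;o[:440,410:730]=b;cv2.imwrite('pics/crop.png',o)
E
```

```text
top
blue [401.8 231.2] [391 221  22  21 353] [ 0.5445 -0.144   0.038 ]
blue [359.8 236.1] [350 226  21  21 350] [ 0.5339 -0.0604  0.038 ]
blue [317.7 241. ] [308 231  21  21 344] [0.5233 0.0235 0.038 ]
red [411.7 269.6] [408 266   9   8  55] [ 0.4626 -0.1549  0.0743]
red [367.2 274.8] [364 271   8   9  57] [ 0.452  -0.0711  0.0743]
red [322.4 279.8] [319 276   8   9  55] [0.4417 0.0133 0.0743]
scene
blue [369.6 236.4] [362 234  16   6  77] [ 0.5423 -0.1392  0.038 ]
blue [346.  249.8] [338 247  18   7  94] [ 0.5324 -0.0563  0.038 ]
blue [319.4 265. ] [311 262  18   7 105] [0.5222 0.0265 0.038 ]
yel [247.9 295.2] [241 282  14  29 306] [0.4433 0.2373 0.099 ]
[[0.974 0.973 0.971 0.971 0.975 0.965 0.966 0.966 0.964 0.96  0.965 0.965]
 [0.97  0.971 0.836 0.837 0.837 0.902 0.897 0.903 0.904 0.961 0.965 0.96 ]
 [0.971 0.833 0.833 0.832 0.834 0.833 0.892 0.892 0.895 0.904 0.922 0.962]
 [0.971 0.832 0.833 0.834 0.833 0.831 0.849 0.875 0.895 0.891 0.902 0.937]
 [0.967 0.832 0.831 0.832 0.828 0.832 0.849 0.871 0.889 0.892 0.899 0.914]
 [0.968 0.832 0.831 0.832 0.829 0.831 0.856 0.871 0.893 0.891 0.899 0.912]
 [0.968 0.967 0.899 0.833 0.851 0.858 0.87  0.884 0.888 0.891 0.898 0.915]
 [0.965 0.954 0.956 0.889 0.891 0.892 0.884 0.89  0.891 0.897 0.899 0.924]
 [0.964 0.955 0.953 0.898 0.897 0.888 0.888 0.891 0.894 0.896 0.915 0.935]
 [0.954 0.955 0.956 0.953 0.953 0.896 0.896 0.894 0.905 0.92  0.933 0.954]]
```

View pics/crop.png

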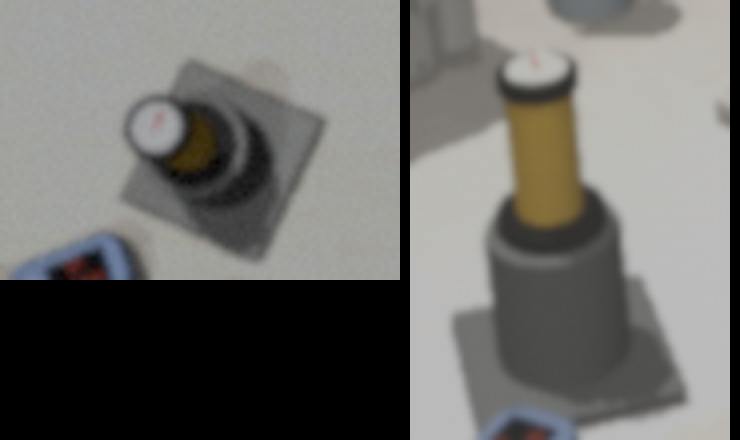

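The crop shows the gauge standing in its holder. The cap centre is at about (199.5, 272) in top and (246.8, 272.8) in scene, and the foot's centre is at about (216, 280) in top.

Run:
```python
from h import *
print(tri((246.8,272.8),(199.5,272)))
for z in (.13,.134,.138): print(z,onz('top',199.5,272,z),onz('scene',246.8,272.8,z))
print(onz('top',216.1,280.1,.005))
# two-view red/blue check
s=cv2.imread('pics/scene0.png')
for c,st in blobs(s,(0,150,80),(6,255,255),20)+blobs(s,(172,150,80),(180,255,255),20): print(c,st)
for a,b in (((369.6,236.4),(401.8,231.2)),((346,249.8),(359.8,236.1)),((319.4,265),(317.7,241))): print(tri(a,b))
st=bot.get_state();print(st['time'])
```

```text
(array([0.44734796, 0.23236891, 0.13310012]), np.float64(0.0011521279951103255))
0.13 [0.44735729 0.23274117 0.13      ] [0.45272642 0.22979746 0.13      ]
0.134 [0.44686033 0.23165823 0.134     ] [0.44656238 0.23347381 0.134     ]
0.138 [0.44636337 0.23057529 0.138     ] [0.44039833 0.23715016 0.138     ]
[0.44651518 0.2313848  0.005     ]
[507.9   3.6] [503   0   8   7  30]
[533.7   3.9] [531   0   6   8  34]
[404. 229.] [401 226   7   7  37]
[380.7 243.2] [377 240   8   7  47]
[354.4 259.2] [350 255   9   9  58]
(array([ 0.54565235, -0.14402465,  0.03521905]), np.float64(0.0014424923330006877))
(array([ 0.53498302, -0.06005498,  0.03563314]), np.float64(0.0015671033215922166))
(array([0.52411859, 0.02398558, 0.03616149]), np.float64(0.0012508979643530802))
0.1
```

```bash
cat >> h.py <<'E'
def to(x,y,z):
    s=bot.get_state();d=np.array([x,y,z])-s['tool_pos'];print('t',round(s['time'],2),'at',np.round(s['tool_pos'],4),'shares',(s['tcp_rot'].T@d/.15).round(3))
E
python3 - <<'E'
from h import *
d=np.load('top0.npy')
v,u=np.mgrid[0:480,0:640]
T=np.array(bot.camera_params('top')['world_to_cam']);K=bot.camera_params('top')['mtx']
P=np.stack([(u-K[0,2])/K[0,0]*d,(v-K[1,2])/K[1,1]*d,d],-1);W=(P-T[:3,3])@T[:3,:3]
def mx(n,a,b,c,e):
    w=W[b:e,a:c].reshape(-1,3);w=w[(d[b:e,a:c].ravel()>.3)];i=w[:,2].argmax();print(n,w[i].round(3))
mx('post fl',110,330,136,360);mx('rail l',128,200,148,320);mx('post bl',130,100,150,120);mx('cab',150,80,272,185);mx('bottle',295,130,320,178);mx('post fr',505,340,530,362);mx('whole left',0,180,80,340)
w=W[80:185,150:272].reshape(-1,3);w=w[(w[:,2]>.05)];print(w.min(0),np.percentile(w,2,axis=0))
to(.35,.50,.25);to(.447,.232,.25)
E
```

```text
post fl [0.319 0.386 0.108]
rail l [0.559 0.384 0.058]
post bl [0.711 0.296 0.26 ]
cab [0.725 0.254 0.262]
bottle [0.693 0.044 0.173]
post fr [ 0.315 -0.34   0.108]
whole left [ 0.756  0.93  -0.289]
[0.34477988 0.00921044 0.05003426] [0.65170589 0.12426215 0.05921299]
t 0.1 at [0.2004 0.6177 0.2187] shares [-1.191 -0.439 -0.208]
t 0.1 at [0.2004 0.6177 0.2187] shares [-2.357 -1.939 -0.206]
```

Call:
{"api": "move_arm", "payload": {"commands": [[-0.8,-0.65,-0.1,0,0,0,100],[-0.8,-0.65,-0.1,0,0,0,100],[-0.8,-0.65,-0.1,0,0,0,100],[-0.8,-0.65,-0.1,0,0,0,100]]}}

```text
time: 0.6
tool_pos: [0.2867, 0.4862, 0.2347]
tcp_rot: [[-0.95, 0.313, 0.001], [0.313, 0.95, -0.001], [-0.001, -0.001, -1.0]]
ft_force: [0.5, 0.0, 0.2]
opening: 0.0939
gripper_force: 0.0
```

Call:
{"api": "move_arm", "payload": {"commands": [[-0.8,-0.65,0,0,0,0,100],[-0.8,-0.65,0,0,0,0,100],[-0.8,-0.65,0,0,0,0,100],[-0.8,-0.65,0,0,0,0,100]]}}

```text
time: 1.1
tool_pos: [0.3694, 0.3581, 0.2343]
tcp_rot: [[-0.95, 0.311, -0.0], [0.311, 0.95, -0.0], [0.0, -0.0, -1.0]]
ft_force: [-0.7, 0.4, -0.2]
opening: 0.0938
gripper_force: 0.0
```

Call:
{"api": "move_arm", "payload": {"commands": [[-0.757,-0.64,0,0,0,0,100],[-0.757,-0.64,0,0,0,0,100],[-0.757,-0.64,0,0,0,0,100],[-0.757,-0.64,0,0,0,0,100],[-0.757,-0.64,0,0,0,0,100]]}}

```text
time: 1.72
tool_pos: [0.4458, 0.2355, 0.2342]
tcp_rot: [[-0.952, 0.305, -0.001], [0.305, 0.952, 0.001], [0.001, 0.001, -1.0]]
ft_force: [-1.2, 0.9, -0.1]
opening: 0.0939
gripper_force: 0.0
```

Run:
```python
from h import *
s=bot.get_state();print(s['ft_force'],s['tcp_rot'].round(3));to(.447,.232,.098)
p,d=bot.get_image('scene');q,e=bot.get_image('top')
o=np.zeros((600,800,3),np.uint8);o[:,:400]=cv2.resize(p[100:400,140:340],(400,600));o[:,400:]=cv2.resize(q[140:380,120:280],(400,600));cv2.imwrite('pics/pre.png',o)
```

```text
[-1.16182063  0.88336112 -0.09265518] [[-0.952  0.305 -0.001]
 [ 0.305  0.952  0.001]
 [ 0.001  0.001 -1.   ]]
t 1.73 at [0.4458 0.2355 0.2342] shares [-0.016 -0.021  0.908]
```

View pics/pre.png

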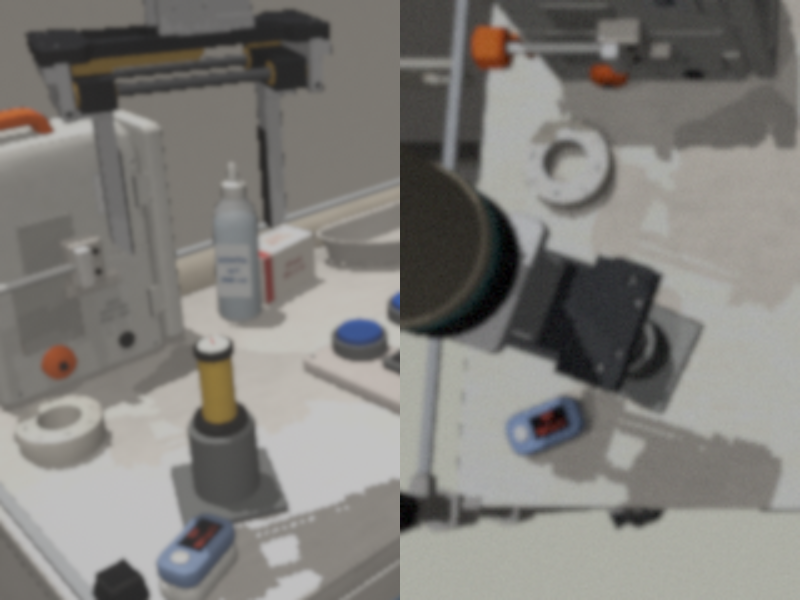

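The open fingers straddle the gauge in the left half of the picture, with the cap near (213, 345). Next I go down and grip.

Call:
{"api": "move_arm", "payload": {"commands": [[-0.01,-0.02,0.35,0,0,0,100],[-0.01,-0.02,0.6,0,0,0,100],[-0.01,-0.02,0.8,0,0,0,100],[-0.01,-0.02,0.905,0,0,0,100],[-0.01,-0.02,0.905,0,0,0,100],[-0.01,-0.02,0.905,0,0,0,100]]}}

```text
time: 2.58
tool_pos: [0.4477, 0.2301, 0.0993]
tcp_rot: [[-0.952, 0.307, 0.001], [0.307, 0.952, 0.001], [-0.0, 0.001, -1.0]]
ft_force: [-0.2, 1.0, 0.7]
opening: 0.0939
gripper_force: 0.0
```

Run:
```python
from h import *
s=bot.get_state();print(s['ft_force']);to(.447,.232,.098)
```

```text
[-0.16184451  0.95497762  0.65818107]
t 2.58 at [0.4477 0.2301 0.0993] shares [0.008 0.01  0.009]
```

Call:
{"api": "move_arm", "payload": {"commands": [[0,0.01,0,0,0,0,60],[0,0.01,0,0,0,0,20],[0,0.01,0,0,0,0,0],[0,0.01,0,0,0,0,0],[0,0.01,0,0,0,0,0],[0,0.01,0,0,0,0,0],[0,0.01,0,0,0,0,0],[0,0.01,0,0,0,0,0],[0,0.01,0,0,0,0,0]]}}

```text
time: 3.7
tool_pos: [0.4482, 0.2307, 0.0987]
tcp_rot: [[-0.951, 0.309, 0.0], [0.309, 0.951, 0.0], [-0.0, 0.0, -1.0]]
ft_force: [0.4, 1.2, -0.8]
opening: 0.0284
gripper_force: 30.0
```

Call:
{"api": "move_arm", "payload": {"commands": [[0,0,-0.1,0,0,0,0],[0,0,-0.25,0,0,0,0],[0,0,-0.4,0,0,0,0],[0,0,-0.55,0,0,0,0],[0,0,-0.67,0,0,0,0],[0,0,-0.67,0,0,0,0],[0,0,-0.67,0,0,0,0]]}}

```text
time: 4.58
tool_pos: [0.4475, 0.2301, 0.199]
tcp_rot: [[-0.951, 0.309, -0.001], [0.309, 0.951, -0.0], [0.001, -0.001, -1.0]]
ft_force: [-0.2, 0.3, -2.3]
opening: 0.0288
gripper_force: 30.0
```

Run:
```python
from h import *
s=bot.get_state();print(s['ft_force'],s['opening']);to(.485,.128,.199);to(.5235,.0235,.199)
p,d=bot.get_image('scene')
cv2.imwrite('pics/lift.png',cv2.resize(p[180:400,180:420],None,fx=2.5,fy=2.5))
```

```text
[-0.18058564  0.33979983 -2.33404016] 0.028771996493071265
t 4.58 at [0.4475 0.2301 0.199 ] shares [-0.448 -0.57  -0.   ]
t 4.58 at [0.4475 0.2301 0.199 ] shares [-0.907 -1.154 -0.   ]
```

View pics/lift.png

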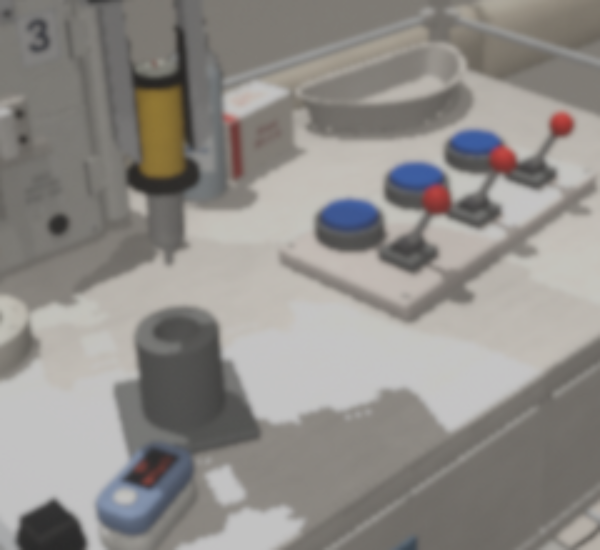

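Call:
{"api": "move_arm", "payload": {"commands": [[-0.23,-0.29,0,0,0,0,0],[-0.45,-0.57,0,0,0,0,0],[-0.68,-0.86,0,0,0,0,0],[-0.8,-0.98,0,0,0,0,0],[-0.9,-1,0,0,0,0,0],[-0.907,-1,0,0,0,0,0],[-0.907,-1,0,0,0,0,0]]}}

```text
time: 5.5
tool_pos: [0.5305, 0.0476, 0.1988]
tcp_rot: [[-0.952, 0.307, -0.001], [0.307, 0.952, 0.001], [0.002, 0.0, -1.0]]
ft_force: [-0.2, 0.0, -1.4]
opening: 0.0285
gripper_force: 30.0
```

Run:
```python
from h import *
s=bot.get_state();print(s['ft_force'],s['opening']);to(.5235,.0235,.134)
print(proj('scene',np.array([.4475,.2305,.110])))
```

```text
[-0.15549585  0.03782481 -1.35629969] 0.028459540676444624
t 5.5 at [0.5305 0.0476 0.1988] shares [-0.005 -0.167  0.432]
[249.5651055  286.02468437]
```

Call:
{"api": "move_arm", "payload": {"commands": [[0,-0.1,0.1,0,0,0,0],[0,-0.167,0.25,0,0,0,0],[0,-0.167,0.35,0,0,0,0],[0,-0.167,0.4,0,0,0,0],[0,-0.167,0.43,0,0,0,0],[0,-0.167,0.43,0,0,0,0],[0,-0.167,0.43,0,0,0,0]]}}

```text
time: 6.38
tool_pos: [0.5238, 0.0222, 0.1351]
tcp_rot: [[-0.951, 0.309, 0.001], [0.309, 0.951, 0.0], [-0.001, 0.0, -1.0]]
ft_force: [0.5, 0.3, -0.7]
opening: 0.0286
gripper_force: 30.0
```

Run:
```python
from h import *
s=bot.get_state();print(s['ft_force']);to(.5235,.0235,.122)
q,e=bot.get_image('top');p,d=bot.get_image('scene')
o=np.zeros((500,800,3),np.uint8);o[:,:400]=cv2.resize(p[190:315,280:380],(400,500),interpolation=2);o[:,400:]=cv2.resize(q[185:310,270:370],(400,500),interpolation=2);cv2.imwrite('pics/left.png',o)
```

```text
[ 0.53540293  0.31496434 -0.66087883]
t 6.38 at [0.5238 0.0222 0.1351] shares [0.005 0.008 0.088]
```

View pics/left.png

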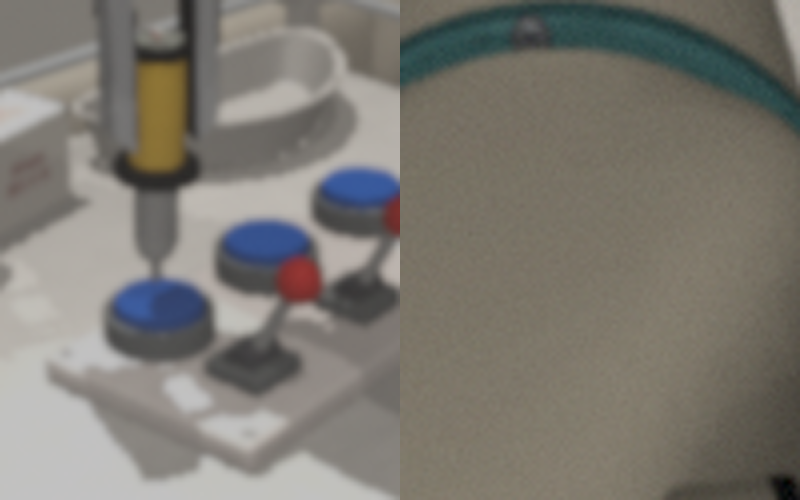

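Run:
```python
from h import *
print(onz('scene',319,259.3,.0464),onz('scene',319,259.3,.048),onz('scene',319.5,265.3,.038))
print(proj('scene',np.array([.5238,.0222,.0464])))
```

```text
[0.52828363 0.02185401 0.0464    ] [0.52602634 0.02383728 0.048     ] [0.52114993 0.02717821 0.038     ]
[320.41550288 260.14403702]
```

Call:
{"api": "move_arm", "payload": {"commands": [[0.02,0.01,0.03,0,0,0,0],[0.02,0.01,0.05,0,0,0,0],[0.02,0.01,0.07,0,0,0,0],[0.02,0.01,0.08,0,0,0,0],[0.02,0.01,0.08,0,0,0,0],[0.02,0.01,0.08,0,0,0,0]]}}

```text
time: 7.22
tool_pos: [0.5212, 0.0243, 0.1229]
tcp_rot: [[-0.951, 0.309, 0.0], [0.309, 0.951, 0.0], [-0.0, 0.0, -1.0]]
ft_force: [-1.2, -0.5, 2.3]
opening: 0.0286
gripper_force: 30.0
```

Call:
{"api": "move_arm", "payload": {"commands": [[0,0,0.01,0,0,0,0],[0,0,0.015,0,0,0,0],[0,0,0.015,0,0,0,0]]}}

```text
time: 7.6
tool_pos: [0.5213, 0.0244, 0.1206]
tcp_rot: [[-0.951, 0.309, 0.001], [0.309, 0.951, 0.0], [-0.0, 0.0, -1.0]]
ft_force: [-0.4, 0.4, 3.8]
opening: 0.0285
gripper_force: 30.0
```

Call:
{"api": "move_arm", "payload": {"commands": [[0,0,0,0,0,0,0]]}}

```text
time: 7.72
tool_pos: [0.5212, 0.0243, 0.1206]
tcp_rot: [[-0.951, 0.309, 0.0], [0.309, 0.951, 0.0], [-0.0, 0.0, -1.0]]
ft_force: [-1.5, -0.7, 3.8]
opening: 0.0287
gripper_force: 30.0
```

Call:
{"api": "move_arm", "payload": {"commands": [[0,0,0,0,0,0,0]]}}

```text
time: 7.85
tool_pos: [0.5212, 0.0244, 0.1206]
tcp_rot: [[-0.951, 0.309, 0.0], [0.309, 0.951, 0.0], [-0.0, 0.0, -1.0]]
ft_force: [0.6, 0.1, 3.9]
opening: 0.0284
gripper_force: 30.0
```

Call:
{"api": "move_arm", "payload": {"commands": [[0,0,0.01,0,0,0,0],[0,0,0.015,0,0,0,0],[0,0,0.015,0,0,0,0]]}}

```text
time: 8.22
tool_pos: [0.5212, 0.0244, 0.1183]
tcp_rot: [[-0.951, 0.309, 0.0], [0.309, 0.951, 0.0], [-0.0, 0.0, -1.0]]
ft_force: [-0.8, 0.3, 5.8]
opening: 0.0285
gripper_force: 30.0
```

Call:
{"api": "move_arm", "payload": {"commands": [[0,0,0,0,0,0,0]]}}

```text
time: 8.35
tool_pos: [0.5213, 0.0244, 0.1184]
tcp_rot: [[-0.951, 0.309, 0.0], [0.309, 0.951, 0.0], [-0.0, 0.0, -1.0]]
ft_force: [-1.0, -0.6, 5.5]
opening: 0.0286
gripper_force: 30.0
```

Call:
{"api": "move_arm", "payload": {"commands": [[0,0,0,0,0,0,0]]}}

```text
time: 8.48
tool_pos: [0.5213, 0.0244, 0.1184]
tcp_rot: [[-0.951, 0.309, 0.001], [0.309, 0.951, 0.0], [-0.0, 0.0, -1.0]]
ft_force: [-0.7, -0.2, 5.7]
opening: 0.0284
gripper_force: 30.0
```

Call:
{"api": "move_arm", "payload": {"commands": [[0,0,0.005,0,0,0,0],[0,0,0.005,0,0,0,0],[0,0,0.005,0,0,0,0],[0,0,0.005,0,0,0,0],[0,0,0.005,0,0,0,0],[0,0,0.005,0,0,0,0]]}}

```text
time: 9.22
tool_pos: [0.5214, 0.0244, 0.1177]
tcp_rot: [[-0.951, 0.309, 0.001], [0.309, 0.951, 0.0], [-0.001, 0.0, -1.0]]
ft_force: [-0.0, 1.4, 5.8]
opening: 0.0284
gripper_force: 30.0
```

```bash
cat >> h.py <<'E'
def press(name,roi):
    z=[];
    for i in range(3):
        p,_=bot.get_image('scene');s=bot.get_state();z.append((s['tool_pos'][2],s['ft_force'][2]))
    print(s['time'],np.round(z,4));x,y=roi
    cv2.imwrite(f'pics/{name}.png',cv2.resize(p[y:y+75,x:x+75],(600,600),interpolation=cv2.INTER_CUBIC))
E
python3 -c "
from h import *
press('pl',(282,215))"
```

```text
9.375 [[0.1177 6.0578]
 [0.1178 6.2751]
 [0.1177 6.8956]]
```

View pics/pl.png

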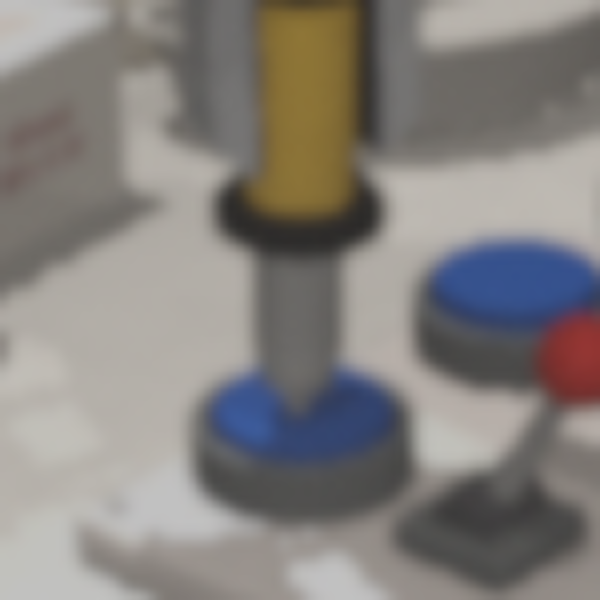

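Call:
{"api": "move_arm", "payload": {"commands": [[0,0,-0.06,0,0,0,0],[0,0,-0.13,0,0,0,0],[-0.08,-0.17,-0.13,0,0,0,0],[-0.16,-0.34,-0.13,0,0,0,0],[-0.24,-0.51,-0.13,0,0,0,0],[-0.24,-0.51,-0.1,0,0,0,0],[-0.24,-0.51,-0.1,0,0,0,0]]}}

```text
time: 10.25
tool_pos: [0.5309, -0.0585, 0.132]
tcp_rot: [[-0.951, 0.308, -0.002], [0.308, 0.951, 0.001], [0.002, 0.0, -1.0]]
ft_force: [-0.0, 1.0, -1.7]
opening: 0.0284
gripper_force: 30.0
```

Run:
```python
from h import *
f=[]
for i in range(4):
    bot.get_image('scene');f.append(bot.get_state()['ft_force'][2])
print(f);to(.532,-.0595,.1206)
```

```text
[np.float64(-2.0517655212692425), np.float64(-2.0217121322475546), np.float64(-1.425496862772614), np.float64(-1.6805196333468087)]
t 10.45 at [ 0.5316 -0.0582  0.1325] shares [-0.005 -0.007  0.079]
```

Call:
{"api": "move_arm", "payload": {"commands": [[-0.005,-0.01,0.03,0,0,0,0],[-0.005,-0.01,0.05,0,0,0,0],[-0.005,-0.01,0.07,0,0,0,0],[-0.005,-0.01,0.08,0,0,0,0],[-0.005,-0.01,0.08,0,0,0,0],[-0.005,-0.01,0.08,0,0,0,0]]}}

```text
time: 11.2
tool_pos: [0.5321, -0.0612, 0.1207]
tcp_rot: [[-0.951, 0.309, 0.0], [0.309, 0.951, 0.0], [-0.0, 0.0, -1.0]]
ft_force: [-0.7, 0.2, 3.5]
opening: 0.0284
gripper_force: 30.0
```

```bash
cat >> h.py <<'E'
def rd(n=4):
    f=[]
    for i in range(n):
        bot.get_image('scene');s=bot.get_state();f.append((*s['tool_pos'],s['ft_force'][2]))
    print(s['time'],np.mean(f,0).round(4))
E
python3 -c "
from h import *
rd()"
```

```text
11.4 [ 0.5321 -0.0612  0.1207  3.0987]
```

Call:
{"api": "move_arm", "payload": {"commands": [[0,0,0.01,0,0,0,0],[0,0,0.02,0,0,0,0],[0,0,0.02,0,0,0,0],[0,0,0.02,0,0,0,0]]}}

```text
time: 11.9
tool_pos: [0.5322, -0.0612, 0.1177]
tcp_rot: [[-0.951, 0.309, 0.001], [0.309, 0.951, 0.0], [-0.001, 0.0, -1.0]]
ft_force: [-0.6, -0.2, 6.0]
opening: 0.0286
gripper_force: 30.0
```

```bash
python3 -c "
from h import *
rd(6)"
```

```text
12.2 [ 0.5322 -0.0612  0.1177  6.0696]
```

Call:
{"api": "move_arm", "payload": {"commands": [[0,0,0,0,0,0,0],[0,0,-0.06,0,0,0,0],[0,0,-0.13,0,0,0,0],[-0.08,-0.17,-0.13,0,0,0,0],[-0.16,-0.34,-0.13,0,0,0,0],[-0.24,-0.51,-0.13,0,0,0,0],[-0.24,-0.51,-0.1,0,0,0,0],[-0.24,-0.51,-0.1,0,0,0,0]]}}

```text
time: 13.2
tool_pos: [0.5417, -0.1441, 0.132]
tcp_rot: [[-0.951, 0.308, -0.002], [0.308, 0.951, 0.001], [0.002, 0.001, -1.0]]
ft_force: [-0.7, -0.1, -2.2]
opening: 0.0285
gripper_force: 30.0
```

Call:
{"api": "move_arm", "payload": {"commands": [[-0.005,0,0.03,0,0,0,0],[-0.005,0,0.05,0,0,0,0],[-0.005,0,0.07,0,0,0,0],[-0.005,0,0.08,0,0,0,0],[-0.005,0,0.08,0,0,0,0],[-0.005,0,0.08,0,0,0,0]]}}

```text
time: 13.95
tool_pos: [0.5434, -0.1451, 0.1207]
tcp_rot: [[-0.951, 0.309, 0.0], [0.309, 0.951, 0.0], [-0.0, 0.0, -1.0]]
ft_force: [0.3, 2.2, 0.0]
opening: 0.0282
gripper_force: 30.0
```

```bash
python3 -c "
from h import *
rd()"
```

```text
14.15 [ 0.5433 -0.1452  0.1206  0.9091]
```

Call:
{"api": "move_arm", "payload": {"commands": [[0,0,0.015,0,0,0,0],[0,0,0.03,0,0,0,0],[0,0,0.045,0,0,0,0],[0,0,0.045,0,0,0,0]]}}

```text
time: 14.65
tool_pos: [0.5434, -0.1454, 0.1138]
tcp_rot: [[-0.951, 0.309, 0.0], [0.309, 0.951, -0.0], [-0.0, 0.0, -1.0]]
ft_force: [-1.4, 1.7, 4.7]
opening: 0.0286
gripper_force: 30.0
```

```bash
python3 -c "
from h import *
rd()"
```

```text
14.85 [ 0.5434 -0.1453  0.1139  4.7438]
```

Call:
{"api": "move_arm", "payload": {"commands": [[0,0,0.01,0,0,0,0],[0,0,0.017,0,0,0,0],[0,0,0.017,0,0,0,0],[0,0,0.017,0,0,0,0],[0,0,0.017,0,0,0,0],[0,0,0.017,0,0,0,0]]}}

```text
time: 15.6
tool_pos: [0.5435, -0.1453, 0.1115]
tcp_rot: [[-0.951, 0.309, 0.001], [0.309, 0.951, -0.0], [-0.001, 0.0, -1.0]]
ft_force: [-0.3, 1.5, 6.2]
opening: 0.0286
gripper_force: 30.1
```

```bash
python3 -c "
from h import *
rd()
press('pr',(335,190))"
```

```text
15.8 [ 0.5435 -0.1453  0.1115  6.2812]
15.95 [[0.1115 6.6306]
 [0.1115 6.7343]
 [0.1114 5.1621]]
```

View pics/pr.png

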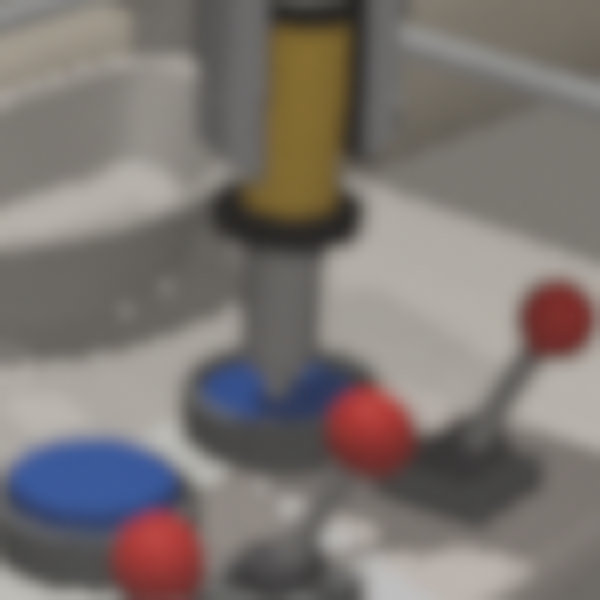

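The right pad has sunk well below its ring: 8 N moved it about 9 mm, against about 2.5 mm for the other two. So the soft pad is the right one, and the gauge goes back now.

Call:
{"api": "move_arm", "payload": {"commands": [[0,0,-0.1,0,0,0,0],[0,0,-0.35,0,0,0,0],[0,0,-0.6,0,0,0,0],[0.12,0.18,-0.62,0,0,0,0],[0.24,0.37,-0.62,0,0,0,0],[0.36,0.55,-0.62,0,0,0,0],[0.46,0.73,-0.62,0,0,0,0]]}}

```text
time: 16.82
tool_pos: [0.5103, -0.0199, 0.2043]
tcp_rot: [[-0.951, 0.309, -0.001], [0.309, 0.951, -0.001], [0.001, -0.001, -1.0]]
ft_force: [0.0, -0.7, -2.5]
opening: 0.0282
gripper_force: 30.0
```

Call:
{"api": "move_arm", "payload": {"commands": [[0.15,0.24,0,0,0,0,0],[0.31,0.49,0,0,0,0,0],[0.46,0.73,0,0,0,0,0]]}}

```text
time: 17.2
tool_pos: [0.4788, 0.1058, 0.2043]
tcp_rot: [[-0.951, 0.309, -0.0], [0.309, 0.951, -0.001], [0.0, -0.001, -1.0]]
ft_force: [0.1, -0.6, -1.7]
opening: 0.0287
gripper_force: 30.0
```

Call:
{"api": "move_arm", "payload": {"commands": [[0.15,0.24,0,0,0,0,0],[0.31,0.49,0,0,0,0,0],[0.42,0.68,0,0,0,0,0],[0.46,0.73,0,0,0,0,0],[0.46,0.73,0,0,0,0,0],[0.46,0.73,0,0,0,0,0]]}}

```text
time: 17.95
tool_pos: [0.4482, 0.2289, 0.2041]
tcp_rot: [[-0.95, 0.311, -0.0], [0.311, 0.95, -0.001], [-0.0, -0.001, -1.0]]
ft_force: [-0.2, -0.5, -2.1]
opening: 0.0284
gripper_force: 30.0
```

```bash
python3 -c "
from h import *
rd(3);to(.4482,.2307,.170)"
```

```text
18.1 [ 0.4483  0.2293  0.2042 -1.9327]
t 18.1 at [0.4482 0.2296 0.2042] shares [0.002 0.007 0.228]
```

Call:
{"api": "move_arm", "payload": {"commands": [[0.002,0.007,0.15,0,0,0,0],[0.002,0.007,0.3,0,0,0,0],[0.002,0.007,0.42,0,0,0,0],[0.002,0.007,0.48,0,0,0,0],[0.002,0.007,0.52,0,0,0,0],[0.002,0.007,0.52,0,0,0,0]]}}

```text
time: 18.85
tool_pos: [0.4479, 0.232, 0.1262]
tcp_rot: [[-0.951, 0.309, -0.0], [0.309, 0.951, -0.0], [0.0, -0.0, -1.0]]
ft_force: [0.2, 0.3, -2.0]
opening: 0.0285
gripper_force: 30.0
```

```bash
python3 -c "
from h import *
rd(3);to(.4482,.2307,.102);print(bot.get_state()['ft_force'],bot.get_state()['wrist_torque'])"
```

```text
19.0 [ 0.4481  0.2322  0.1266 -1.4698]
t 19.0 at [0.4482 0.2323 0.1267] shares [-0.004 -0.01   0.164]
[-0.57327424  1.01600988 -1.86473636] [0.03638184 0.01367866 0.01654714]
```

Barrel is inside the bore, no contact force. Lowering to the rim.

Call:
{"api": "move_arm", "payload": {"commands": [[0,-0.007,0.06,0,0,0,0],[0,-0.007,0.12,0,0,0,0],[0,-0.007,0.155,0,0,0,0],[0,-0.007,0.175,0,0,0,0],[0,-0.007,0.18,0,0,0,0],[0,-0.007,0.18,0,0,0,0]]}}

```text
time: 19.75
tool_pos: [0.4475, 0.2312, 0.0992]
tcp_rot: [[-0.951, 0.309, 0.0], [0.309, 0.951, 0.0], [-0.0, 0.0, -1.0]]
ft_force: [-0.4, 1.1, -2.5]
opening: 0.0283
gripper_force: 30.0
```

Call:
{"api": "move_arm", "payload": {"commands": [[0,0,0.007,0,0,0,0],[0,0,0.007,0,0,0,0],[0,0,0.007,0,0,0,40],[0,0,0.007,0,0,0,60],[0,0,0.007,0,0,0,100],[0,0,0.007,0,0,0,100],[0,0,0.007,0,0,0,100],[0,0,0.007,0,0,0,100]]}}

```text
time: 20.75
tool_pos: [0.4474, 0.2311, 0.0981]
tcp_rot: [[-0.951, 0.309, -0.0], [0.309, 0.951, -0.0], [0.0, -0.0, -1.0]]
ft_force: [-0.1, -0.1, 0.2]
opening: 0.0838
gripper_force: 0.0
```

Call:
{"api": "move_arm", "payload": {"commands": [[0,0,-0.15,0,0,0,100],[0,0,-0.5,0,0,0,100],[0,0,-0.8,0,0,0,100],[0,0,-0.8,0,0,0,100],[0,0,-0.8,0,0,0,100]]}}

```text
time: 21.38
tool_pos: [0.4469, 0.2309, 0.2176]
tcp_rot: [[-0.951, 0.309, -0.001], [0.309, 0.951, -0.0], [0.001, -0.001, -1.0]]
ft_force: [0.5, 0.1, -0.1]
opening: 0.0943
gripper_force: 0.0
```

Run:
```python
from h import *
p,d=bot.get_image('scene');rd(1)
a=cv2.imread('pics/scene0.png')
for q in(a,p): print([(c,s[:4]) for c,s in blobs(q,(15,140,80),(32,255,255),100)])
# red balls
print([(c) for c,s in blobs(p,(0,150,80),(6,255,255),20)+blobs(p,(172,150,80),(180,255,255),20)])
o=np.zeros((440,660,3),np.uint8)
for i,q in enumerate((a,p)): o[:,i*330:i*330+320]=cv2.resize(q[255:365,215:295],None,fx=4,fy=4,interpolation=2)
cv2.imwrite('pics/home.png',o)
```

```text
21.475 [ 0.4465  0.2306  0.2168 -0.4126]
[(array([247.9, 295.2]), array([241, 282,  14,  29], dtype=int32))]
[(array([248.1, 295.5]), array([241, 282,  15,  29], dtype=int32))]
[array([508.3,   3.5]), array([533.7,   4.1]), array([404.1, 229.1]), array([380.7, 243.2]), array([354.2, 259.1])]
```

View pics/home.png

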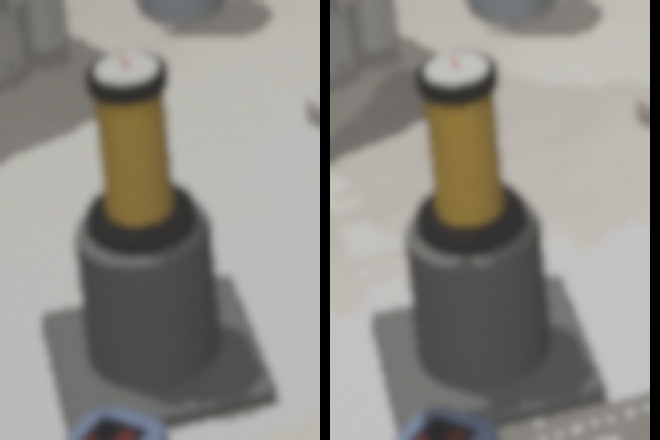

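Call:
{"api": "move_arm", "payload": {"commands": [[-0.07,-0.28,0,0,0,0,0],[-0.14,-0.57,0,0,0,0,0],[-0.21,-0.85,0,0,0,0,0]]}}

```text
time: 21.85
tool_pos: [0.437, 0.0986, 0.2168]
tcp_rot: [[-0.951, 0.308, -0.003], [0.308, 0.951, -0.001], [0.002, -0.002, -1.0]]
ft_force: [0.6, 0.1, 1.0]
opening: 0.0673
gripper_force: 0.0
```

Call:
{"api": "move_arm", "payload": {"commands": [[-0.07,-0.28,0,0,0,0,0],[-0.14,-0.57,0,0,0,0,0],[-0.21,-0.85,0,0,0,0,0]]}}

```text
time: 22.22
tool_pos: [0.4276, -0.0323, 0.217]
tcp_rot: [[-0.951, 0.309, -0.003], [0.309, 0.951, -0.0], [0.002, -0.001, -1.0]]
ft_force: [0.6, -0.6, -0.8]
opening: 0.0375
gripper_force: 0.0
```

Call:
{"api": "move_arm", "payload": {"commands": [[-0.07,-0.28,0,0,0,-0.04,0],[-0.14,-0.57,0,0,0,-0.08,0],[-0.2,-0.84,0,0,0,-0.12,0],[-0.2,-0.84,0,0,0,-0.14,0],[-0.2,-0.84,0,0,0,-0.14,0],[-0.2,-0.84,0,0,0,-0.14,0]]}}

```text
time: 22.98
tool_pos: [0.418, -0.1593, 0.2175]
tcp_rot: [[-0.992, -0.126, -0.001], [-0.126, 0.992, 0.001], [0.001, 0.001, -1.0]]
ft_force: [-0.2, 0.3, 0.2]
opening: 0.0005
gripper_force: 0.0
```

Run:
```python
from h import *
to(.418,-.1605,.076)
```

```text
t 22.98 at [ 0.418  -0.1593  0.2175] shares [-0.    -0.009  0.943]
```

Call:
{"api": "move_arm", "payload": {"commands": [[0,-0.005,0.3,0,0,0,0],[0,-0.005,0.6,0,0,0,0],[0,-0.005,0.85,0,0,0,0],[0,-0.005,0.94,0,0,0,0],[0,-0.005,0.94,0,0,0,0]]}}

```text
time: 23.6
tool_pos: [0.4182, -0.1602, 0.0768]
tcp_rot: [[-0.992, -0.126, -0.001], [-0.126, 0.992, 0.0], [0.001, 0.001, -1.0]]
ft_force: [-0.4, 0.6, 1.0]
opening: 0.0005
gripper_force: 0.0
```

Call:
{"api": "move_arm", "payload": {"commands": [[-0.1,0,0,0,0,0,0],[-0.2,0,0,0,0,0,0],[-0.3,0,0,0,0,0,0],[-0.38,0,0,0,0,0,0],[-0.45,0,0,0,0,0,0],[-0.48,0,0,0,0,0,0],[-0.48,0,0,0,0,0,0]]}}

```text
time: 24.48
tool_pos: [0.4903, -0.1515, 0.077]
tcp_rot: [[-0.992, -0.126, 0.001], [-0.126, 0.992, 0.0], [-0.001, 0.0, -1.0]]
ft_force: [-0.5, -0.3, -0.4]
opening: 0.0002
gripper_force: 0.0
```

Run:
```python
from h import *
p,d=bot.get_image('scene');rd(2);print(bot.get_state()['ft_force'])
print([c for c,s in blobs(p,(0,150,80),(6,255,255),15)+blobs(p,(172,150,80),(180,255,255),15)])
for t in(0,.5,.75,.9,1):
    a=t-.5;print(t,proj('scene',np.array([.488+.992*.055*np.sin(a),-.151+.125*.055*np.sin(a),.026+.055*np.cos(a)])).round(1))
```

```text
24.625 [ 0.49   -0.1516  0.0772 -0.1628]
[ 0.54471156 -0.82579529 -0.50266835]
[array([508.1,   3.5]), array([533.7,   3.9]), array([382.9, 222.2]), array([380.8, 243.6]), array([354.4, 259.1])]
0 [404.3 230.1]
0.5 [393.5 223.9]
0.75 [387.9 223.1]
0.9 [384.7 223.3]
1 [382.7 223.8]
```

Call:
{"api": "move_arm", "payload": {"commands": [[0.02,0,0,0,0,0,0],[0.2,0,0,0,0,0,0],[0.4,0,0,0,0,0,0],[0.4,0,-0.3,0,0,0,0],[0.4,0,-0.7,0,0,0,0],[0.4,0,-0.9,0,0,0,0],[0.4,0,-0.9,0,0,0,0]]}}

```text
time: 25.5
tool_pos: [0.4316, -0.1598, 0.2143]
tcp_rot: [[-0.992, -0.125, 0.005], [-0.125, 0.992, -0.002], [-0.005, -0.002, -1.0]]
ft_force: [0.9, 0.2, -0.6]
opening: 0.0006
gripper_force: 0.0
```

Run:
```python
from h import *
p,d=bot.get_image('scene');rd(1)
print([c for c,s in blobs(p,(0,150,80),(6,255,255),15)+blobs(p,(172,150,80),(180,255,255),15)])
print([c for c,s in blobs(p,(15,140,80),(32,255,255),100)])
cv2.imwrite('pics/end.png',cv2.resize(p[180:380,200:440],None,fx=2.5,fy=2.5))
```

```text
25.6 [ 0.4297 -0.1591  0.2117 -0.1406]
[array([507.6,   3.5]), array([533.6,   4.1]), array([384.4, 222.5]), array([380.8, 243.3]), array([354.3, 259. ])]
[array([247.9, 295. ])]
```

View pics/end.png

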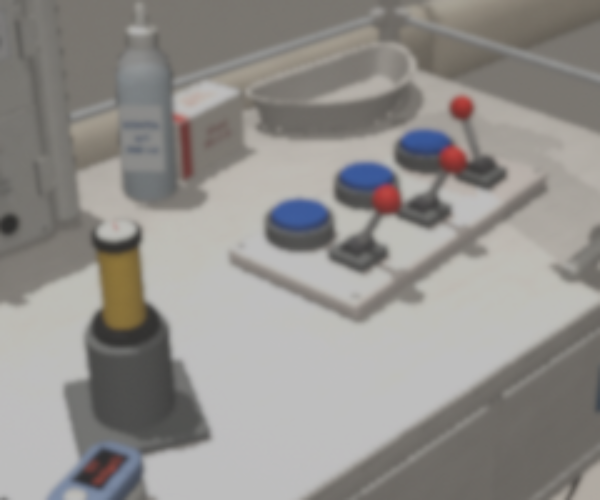

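The right lever's ball, at (462, 107) in the picture, leans toward its pad at about 0.9 rad. The other two levers haven't moved, and the gauge is home. Handing in.

```bash
python3 -c "
from plant import bot
print(bot.sign_off())"
```

```text
the job is handed in; nothing more can be done
None
```

I pressed all three pads at about 8 N and found the right pad soft (about 9 mm of sink against about 2.5 mm for the others), stood the gauge home in its holder, pushed over only the right lever (to about 0.9 rad), and handed the job in at about 26 s; no verdict came back.

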